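# Seat a bottle's inner plug with the guarded bench press

### The job

Close the sample bottle in the bench press: with the fingers push the loading shuttle by its upright push plate fully home against its stop, so that the bottle stands under the ram; then reach down through the window in the top of the guard, press the lever's paddle until the plug sits fully home in the bottle's neck, and withdraw so that the lever springs up again. Do not touch any part of the guard, do not handle or lift the bottle in the shuttle, and leave the bottles and the cup standing beside the press where they are.

Things in the scene. Friction and masses are not known exactly. Their poses are not given: they have to be found in the camera images.
- press: Grey bench press, fixed to the table: base plate 232 x 345 x 12, a column at the back carrying a head, and a vertical ram inside a guard. Origin: underside of the base, on the ram's axis. Own axes: x to the rear (the front faces -x), y to the left, z up. The shuttle track runs along y and leaves the press on its right (-y) side.
- guard: The fixed guard over the press (same origin and axes as the press): aluminium posts, clear panels and a grey top sheet. Outside it spans x -129 to +99, y -92 to +92, up to z 247 in the press frame. The top sheet has one opening, the window. In the right side an opening (x -52 to +52, up to z 173) lets the bottle in on the shuttle. No part of the robot may touch the guard.
- window (a point): Centre of the rectangular hand window in the guard's top sheet, at the sheet's upper surface (245 above the table). A black rubber trim 6 thick edges it; the free opening inside the trim is 74 (along press x) x 94 (along press y), corners cut about 8. The trim's top is level with this point; the sheet is 3 thick.
- paddle (a point): Centre of the upper face of the lever's black paddle, 36 (x) x 52 (y), ribbed; 17 below the window's plane when the lever is up, 4 behind (+x) the window's centre. Free space round the paddle is at least 20 in front and 45 at its sides.
- lever (a joint): Lever angle, rad: 0 up (at rest), grows as the paddle goes down. The pivot is 120 behind the paddle, which sinks 12 mm per 0.1 rad. The ram meets the plug at about 0.075; at about 0.175 (paddle 21 lower than at rest) the plug is home and the lever stops hard. Force at the paddle: spring 2 to 3 N, 5 to 6 N while the plug slides in. Let go, it springs back to 0.
- push_face (a point): Centre of the outer (-y) face of the shuttle's upright aluminium push plate: 70 wide (press x), 8 thick, its foot 14 and its top 76 above the table, this point 50. The shuttle starts 90 to 125 out to the right; home against its hard stop, this point is at y = -178 in the press frame, 86 to the right of the guard. It slides along press y with 2 to 3 N and stays where left. Nothing stands beyond the plate.
- bottle: White plastic sample bottle, 61 diameter, 128 tall, loose in the shuttle's nest (a black ring 18 high with 2 of play); origin: centre of its underside, 22 above the table; z up. Weighs about 150 g.
- plug (a joint): How far the white inner plug (34 flange) has gone into that bottle's neck, m: 0 standing proud, 0.006 home, flange on the rim. It stays where it is pressed.
- done_a: A bystander: white sample bottle, 61 diameter, 128 tall (133 with its plug), already closed, loose on the table to the left of the press. Origin: centre of its underside.
- done_b: A second closed white bottle of the same size, loose, left of the press. Origin: centre of its underside.
- plug_cup: A bystander: small clear plastic cup, 65 diameter, 62 tall, with spare plugs in it, loose on the table in front of the press to the right. Origin: centre of its underside.

How it is judged:
On the way, in this order (a step that is already met when the one before it is completed fails the run):
1. the shuttle is pushed home (within 4 mm of its stop) while the plug still stands proud (y of push_face in the frame of press above -0.182 m and value of joint plug below 0.002 m), for 0.2 s.
2. with the shuttle home, the lever is pressed down until the plug is home (within 1.5 mm) (y of push_face in the frame of press above -0.182 m and value of joint lever above 0.15 rad and value of joint plug above 0.0045 m), for 0.1 s.
At the end, for the whole second after the job is handed in: The shuttle is home within 4.5 mm of its stop, the plug is home in the neck within 1.5 mm, the lever is up again (under 0.03 rad), and the bottle stands upright (within 0.1 rad) at rest on the floor of its nest (y of push_face in the frame of press above -0.1825 m and value of joint plug above 0.0045 m and value of joint lever below 0.03 rad and angle between bottle's own z axis and vertical below 0.1 rad and z of bottle in the frame of press below 0.03 m and linear speed of bottle below 0.02 m/s); the robot touches nothing.
It fails at once if the robot touches the guard (over 0.5 N) (contact force between any of the fingers, the arm and guard above 0.5 N).
It fails at once if the robot handles the bottle in the shuttle (over 0.5 N) (contact force between any of the fingers, the arm and bottle above 0.5 N).
It fails at once if the bottle is lifted out of its nest (over 12 mm) (z of bottle in the frame of press above 0.034 m).
It fails at once if a bystander is moved more than 15 mm or tipped (distance of any of done_a, done_b, plug_cup from where it was at the start of the episode above 0.015 m or angle between any of done_a, done_b, plug_cup's own z axis and vertical above 0.25 rad).
It also fails if it takes over 50 s, if anything falls off the work surface, if the arm or the gripper's body presses on something with over 40 N, if the wrist force passes 120 N, or if a joint passes its speed limit or range.

### The arm

A 6-joint arm with a two-finger parallel gripper is mounted at the origin on the work surface; the furniture and walls round the work are solid. World frame = base frame: x ahead of the robot, y to its left, z up, the work surface at z = 0. Lengths are in m, angles in rad, forces in N, time in s.
With the tool pointing down it reaches from about 0.325 to 0.925 m from the base axis. Payload 3.1 kg.
Tool frame: the origin (TCP) lies midway between the tips of the shut fingers; the grasp point (between the pads) lies 19 mm behind it (manip.tcp_to_grasp is the distance from the TCP to the grasp point, in m); y points along the fingers, x is the direction in which the jaws open and shut, and the axes are right-handed (so a half turn about y gives the same grasp; the last joint's range is limited). The gripper opens to 85 mm and grips with 20 to 120 N. Pads are 22 mm wide; open, the fingers measure 114 mm over their backs; the gripper's body (76 mm by 85 mm) begins 54 mm behind the grasp point. The pads swing forward as they close: fully open they stand 13 mm farther back than shut.
Start: joints at [1.221, 0.217, 1.613, -0, 1.311, -0.112], TCP at [0.147, 0.607, 0.209] pointing down, gripper open.
Joint ranges: [-2.75, 2.75], [-0.78, 2.1], [0.31, 2.55], [-1.13, 4.27], [0.13, 2.63], [-2.58, 2.58]. Speed limits (rad/s): [2.79, 2.79, 3.14, 3.14, 3.14, 3.14].

### API

Orientations are given as a unit quaternion [x, y, z, w].
In Python, from plant import manip, imaging gives the robot as it stands. The module is installed in compiled form; this text tells all that it offers.
- The arm moves only by the shell command python3 -m inch 'ROWS' [FORCE]. ROWS is text: rows parted by semicolons, each of 7 numbers parted by spaces: the shift along the tool's x, y, z in m, then the turn, a rotation vector about the tool's x, y, z in rad, then the closure, from 0 (fully open) to 1 (shut). In form: x y z rx ry rz grip; .... A call has 1 to 10 rows; each row is the pose to reach, as a shift and turn from the pose commanded when the call began, along the tool's axes at that moment; what a row does not reach only later rows make up. A row lasts 1/12 s, in which the tool goes at most 41.7 mm and 7.16 degrees, less where a joint would pass 70% of its speed; a pose out of reach is approached as far as the arm can. A call with a gripper value outside its range is refused whole. The fingers move at their own pace and stop on an object; FORCE is the grip in N (left out, the last holds). Time passes only in rows, so rows that repeat a pose let the fingers close. It gives the time, the measured TCP pose, the force and the opening at its end, in the units of the state.
- manip.state(): the state, without advancing time (a new reading comes with each control period).
- imaging.get_image(name): name is "scene" or "top"; returns a dict with "color" (384x512x3 uint8, red, green, blue), "depth" (384x512 float32, m along the optical axis (not along the pixel's ray), 0 where there is no reading), "fx", "fy", "cx", "cy" (pixels), "rvec" (rotation vector, rad) and "tvec" (3), from world to camera coordinates, as OpenCV has them. Camera axes: x right, y down, z forward; pixel columns grow to the right and rows downward; lengths in m; the calibration is good to about 2 mm. A picture is of the moment at which its call begins.
- manip.close_job(): hands the job in, once; it reports no verdict.
The state is a dict: "time": time; "joint_positions": joint angles; "qvel": joint speeds; "effort": joint torques, N m; "position": TCP position; "tcp_rot": TCP orientation; "contact_force": force on the tool from outside, world axes, zero at the start; "wrist_torque": the same for the moment, N m; "width": opening from 0.0 (shut) to 1.0 (fully open).
Only numpy, scipy, OpenCV 4.12 (cv2) and the standard library are available. Lean on these libraries where they do the work, as an engineer would, in place of code of your own. Each camera call takes 0.05 s, during which the arm holds its last target.

## Working session

There is one attempt and no reset: what is moved stays moved. The work goes in short steps, Python scripts to look and compute and a shell command to move; the robot and the scene stay as the last step left them, time stands still between calls to the robot, and variables do not carry over. Pictures are saved under pics/ and viewed, and the job is handed in when it is done.

```bash
mkdir -p pics; python3 - <<'E'
from plant import manip, imaging
import cv2
print(manip.state())
for n in("scene","top"):
    d=imaging.get_image(n); cv2.imwrite(f"pics/{n}0.png",cv2.cvtColor(d["color"],cv2.COLOR_RGB2BGR))
    print(n,d["fx"],d["fy"],d["cx"],d["cy"],d["rvec"],d["tvec"])
E
```

```text
{'time': 0.0, 'joint_positions': array([ 1.22081846e+00,  2.17773572e-01,  1.61494414e+00, -2.66557073e-05,
        1.31129616e+00, -1.12206126e-01]), 'qvel': array([-0.00123755,  0.00056781, -0.00063799, -0.00056895,  0.00044968,
        0.00122932]), 'effort': array([-2.60962834e-04, -3.96846235e+01, -3.03852689e+01, -2.21835498e-04,
        9.70487046e-03, -1.49697065e-06]), 'position': array([0.14689926, 0.60659026, 0.20785107]), 'tcp_rot': array([ 0.55623011,  0.43644622, -0.43789234, -0.55531348]), 'contact_force': array([ 0.10210347,  0.1508815 , -0.77597294]), 'wrist_torque': array([0.0503873 , 0.01364726, 0.02243615]), 'width': 1.0027815090059018}
scene 491.45253988556766 491.45253988556766 262.47451213209297 191.24105782620538 [ 2.15762939  0.72172874 -0.31537556] [-0.48181783 -0.040089    1.60690489]
top 405.97714054326394 405.97714054326394 249.67486991954146 196.00020760431167 [ 1.86715054 -2.28283718  0.3083882 ] [0.19120715 0.55046337 1.17855385]
```

View pics/scene0.png

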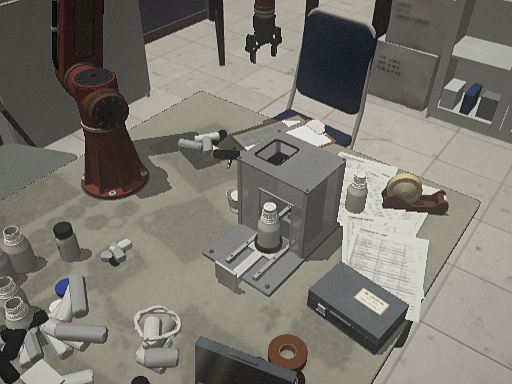

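View pics/top0.png

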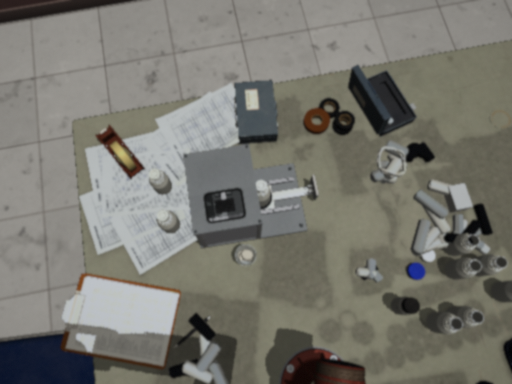

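The scene view shows the press with its window near (278,152) and the shuttle with its push plate near (230,275). In the top view the window is near (225,204), the push plate near (313,187), and the cup at (244,254). Next I'll enlarge these areas and measure.

```bash
cat > h.py <<'E'
import numpy as np, cv2
from plant import manip, imaging
def cam(n):
    d=imaging.get_image(n); d["R"]=cv2.Rodrigues(np.array(d["rvec"],float))[0]; d["t"]=np.array(d["tvec"],float).reshape(3)
    d["K"]=np.array([[d["fx"],0,d["cx"]],[0,d["fy"],d["cy"]],[0,0,1]]); return d
def ray(d,u,v):
    r=d["R"].T@np.array([(u-d["cx"])/d["fx"],(v-d["cy"])/d["fy"],1.]); return -d["R"].T@d["t"], r
def onz(d,u,v,z):
    o,r=ray(d,u,v); return o+r*(z-o[2])/r[2]
def proj(d,P):
    return cv2.projectPoints(np.atleast_2d(np.array(P,float)),d["rvec"],d["tvec"],d["K"],None)[0][:,0]
def cloud(d):
    v,u=np.mgrid[:384,:512]; z=d["depth"]
    c=np.stack([(u-d["cx"])/d["fx"]*z,(v-d["cy"])/d["fy"]*z,z],-1); return (c-d["t"])@d["R"]
def crop(d,x0,y0,x1,y1,s,name):
    im=cv2.cvtColor(d["color"],cv2.COLOR_RGB2BGR)[y0:y1,x0:x1]
    cv2.imwrite(name,cv2.resize(im,None,fx=s,fy=s,interpolation=cv2.INTER_CUBIC))
E
python3 - <<'E'
from h import *
d=cam("top"); crop(d,180,140,330,250,5,"pics/top1.png")
P=cloud(d); z=P[...,2]
m=((abs(z-.245)<.012)&(d["depth"]>0)).astype(np.uint8)
n,l,s,c=cv2.connectedComponentsWithStats(m); i=1+np.argmax(s[1:,4]); print(s[i],c[i])
cs,h=cv2.findContours((l==i).astype(np.uint8),cv2.RETR_CCOMP,cv2.CHAIN_APPROX_NONE)
print(np.median(z[l==i]))
for q in cs:
    if len(q)>20:
        p=np.array([onz(d,*x[0],.246)[:2] for x in q]); r=cv2.minAreaRect((p*1000).astype(np.float32)); print(len(q),r, cv2.boxPoints(r).tolist())
        print(cv2.boundingRect(q))
m=((z>.06)&(z<.085)&(d["depth"]>0)).astype(np.uint8); v,u=np.nonzero(m); 
k=(u>290)&(u<330)&(v>160)&(v<210); print(P[v[k],u[k]].round(3)[::4].tolist())
s=cam("scene"); crop(s,190,120,350,310,3,"pics/s1.png")
print("base",proj(d,[0,0,0]))
E
```

```text
[ 183  144   80   92 4648] [220.87629088 186.30830465]
0.24251058139443646
294 ((567.308349609375, 156.59869384765625), (183.4210968017578, 227.6837615966797), 87.99261474609375) [[450.3238525390625, 68.93211364746094], [677.867919921875, 60.95674133300781], [684.2928466796875, 244.26527404785156], [456.748779296875, 252.2406463623047]]
(183, 144, 80, 92)
118 ((519.638671875, 158.291015625), (98.66077423095703, 80.63692474365234), 87.84162139892578) [[477.4909362792969, 110.51409149169922], [558.0706787109375, 107.47716522216797], [561.786376953125, 206.06793212890625], [481.2066650390625, 209.1048583984375]]
(205, 189, 40, 34)
[[0.607, -0.128, 0.07], [0.603, -0.133, 0.07], [0.599, -0.132, 0.073], [0.595, -0.125, 0.07], [0.589, -0.126, 0.076], [0.586, -0.128, 0.074], [0.583, -0.128, 0.073], [0.577, -0.129, 0.079], [0.574, -0.126, 0.069], [0.57, -0.125, 0.072], [0.567, -0.124, 0.071], [0.563, -0.126, 0.072], [0.558, -0.127, 0.078], [0.556, -0.131, 0.071], [0.551, -0.123, 0.072], [0.546, -0.124, 0.077], [0.542, -0.127, 0.076], [0.539, -0.126, 0.076]]
base [[315.54010865 385.61865151]]
```

View pics/top1.png

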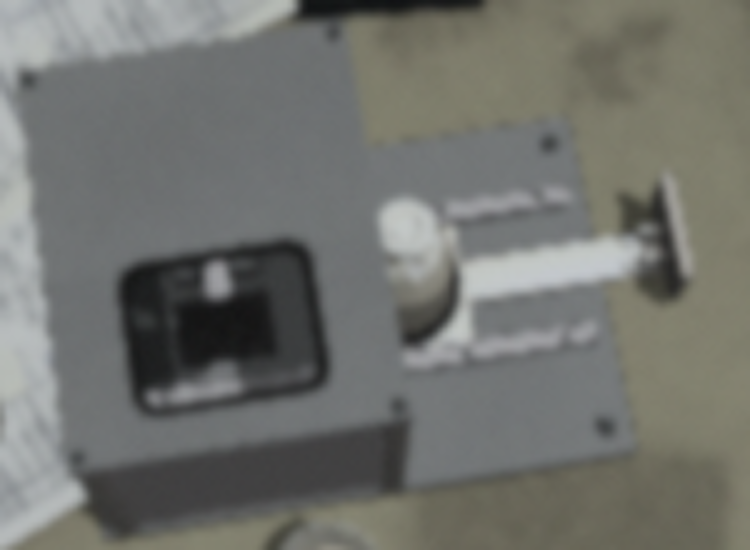

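View pics/s1.png

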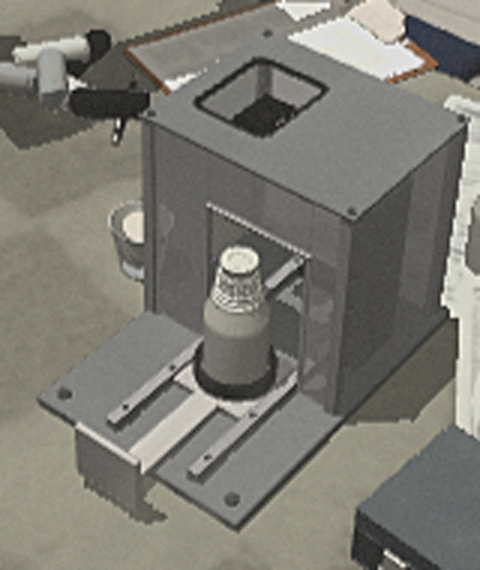

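```bash
python3 - <<'E'
from h import *
from scipy.spatial.transform import Rotation as Ro
for n,(x0,y0,x1,y1) in (("top",(200,183,250,228)),("scene",(250,136,304,170))):
    d=cam(n); g=cv2.cvtColor(d["color"],cv2.COLOR_RGB2GRAY)
    s=6; gg=cv2.resize(g[y0:y1,x0:x1],None,fx=s,fy=s,interpolation=cv2.INTER_CUBIC)
    ref=np.median(gg); print(n,ref,gg.min())
    for th in (60,70,80):
        m=(gg<th).astype(np.uint8)
        m=cv2.morphologyEx(m,cv2.MORPH_CLOSE,np.ones((5,5)))
        cs,_=cv2.findContours(m,cv2.RETR_EXTERNAL,cv2.CHAIN_APPROX_NONE)
        q=max(cs,key=cv2.contourArea)[:,0]; hull=cv2.convexHull(q)[:,0]
        p=np.array([onz(d,(a+.5)/s-.5+x0,(b+.5)/s-.5+y0,.245)[:2]*1000 for a,b in hull],np.float32)
        print(th,cv2.minAreaRect(p), ((p.max(0)+p.min(0))/2))
s=cam("scene")
o=np.array([.5823,.1561]); a=np.radians(-2.0); X=np.array([np.cos(a),np.sin(a)]); Y=np.array([-X[1],X[0]])
# check predicted guard corners and plate
im=cv2.cvtColor(s["color"],cv2.COLOR_RGB2BGR); im=cv2.resize(im,None,fx=4,fy=4,interpolation=cv2.INTER_CUBIC)
def W(x,y,z): return [*(o+x*X+y*Y),z]
pts=[W(x,y,.247) for x in(-.129,.099) for y in(-.092,.092)]+[W(-.0627+x,y,.245) for x in(-.037,.037) for y in(-.047,.047)]+[W(x,-.178-.107,z) for x in(-.035,.035) for z in(.014,.076)]
for u,v in proj(s,pts): cv2.circle(im,(int((u+.5)*4),int((v+.5)*4)),3,(0,0,255),-1)
cv2.imwrite("pics/chk.png",im[500:1280,780:1420])
R=Ro.from_quat(manip.state()["tcp_rot"]).as_matrix(); print(R.round(3))
E
```

```text
top 84.0 19
60 ((520.6444091796875, 157.78677368164062), (103.17364501953125, 82.58307647705078), 87.98680877685547) [520.6717  157.64189]
70 ((520.6231689453125, 157.85845947265625), (104.82098388671875, 84.45262908935547), 87.76702880859375) [520.5487 157.5715]
80 ((520.5465698242188, 157.8085174560547), (106.25772857666016, 86.47010803222656), 87.96514129638672) [520.4938  157.60355]
scene 129.0 18
60 ((522.3634033203125, 159.8477325439453), (103.81598663330078, 84.88092041015625), 87.66915893554688) [521.9594  159.81311]
70 ((522.3908081054688, 159.79000854492188), (105.1588134765625, 85.7977523803711), 87.56901550292969) [521.9394 159.6655]
80 ((522.3838500976562, 159.8280792236328), (106.39864349365234, 86.47045135498047), 87.57804870605469) [521.93994 159.64859]
[[ 0.236 -0.    -0.972]
 [ 0.972 -0.001  0.236]
 [-0.001 -1.     0.   ]]
```

View pics/chk.png

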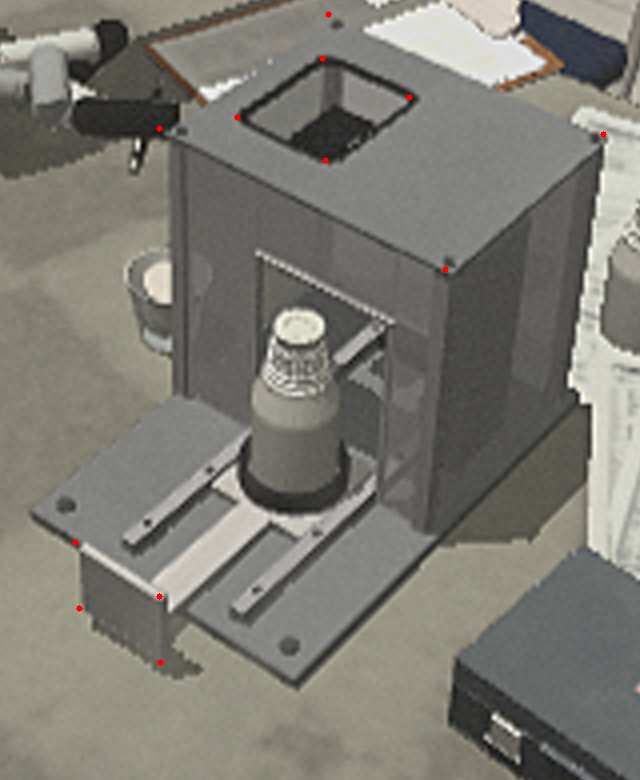

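The projected model (red dots) falls on the guard corners, window and plate to within about 3 mm. The window centre is about (0.521, 0.159), the press yaw about -2.2°, and the push face at press y of about -0.283. First I raise the arm, shut the fingers and turn the jaws along press y.

```bash
python3 -m inch '0 -0.04 0 0 0 0 1; 0 -0.08 0 0 0 0 1; 0 -0.12 0 0 0 0 1; 0 -0.16 0 0 0 0 1; 0 -0.18 0 0 -0.1 0 1; 0 -0.18 0 0 -0.199 0 1; 0 -0.18 0 0 -0.199 0 1; 0 -0.18 0 0 -0.199 0 1'; cat >> h.py <<'E'
from scipy.spatial.transform import Rotation as Ro
YAW=np.radians(-2.2); PX=np.array([np.cos(YAW),np.sin(YAW),0]); PY=np.array([-PX[1],PX[0],0])
RT=np.stack([PY,[0,0,-1],-PX],1)
O=np.array([.5835,.1567,0])
WIN=np.array([.5212,.1587,.245])
def go(tgt):
    s=manip.state(); R=Ro.from_quat(s["tcp_rot"]).as_matrix()
    dp=R.T@(np.array(tgt)-s["position"]); rv=Ro.from_matrix(R.T@RT).as_rotvec()
    print("pos",s["position"].round(4),"shift",dp.round(4),"rot",rv.round(4),"F",s["contact_force"].round(2),"t",s["time"], "press",((s["position"]-O)@np.stack([PX,PY,[0,0,1]],1)).round(4),"w",round(s["width"],3))
E
python3 -c "
from h import *
p=O-.310*PY; go([p[0],p[1],.39])"
```

```text
time: 1.02
position: [0.1471, 0.6072, 0.3889]
tcp_rot: [0.51, 0.489, -0.49, -0.51]
contact_force: [-0.3, 0.9, 0.2]
width: 0.0
pos [0.1471 0.6072 0.3889] shift [-0.7422 -0.0008 -0.4555] rot [-0.0001 -0.0029 -0.0005] F [-0.25  0.9   0.21] t 1.0167 press [-0.4534  0.4335  0.3889] w 0.0
```

```bash
python3 -m inch '-0.033 0 -0.02 0 0 0 1; -0.066 0 -0.04 0 0 0 1; -0.099 0 -0.06 0 0 0 1; -0.132 0 -0.08 0 0 0 1; -0.165 0 -0.10 0 0 0 1; -0.198 0 -0.12 0 0 0 1; -0.231 0 -0.14 0 0 0 1; -0.264 0 -0.16 0 0 0 1; -0.297 0 -0.18 0 0 0 1; -0.33 0 -0.20 0 0 0 1' && python3 -m inch '-0.033 0 -0.02 0 0 0 1; -0.066 0 -0.04 0 0 0 1; -0.099 0 -0.06 0 0 0 1; -0.132 0 -0.08 0 0 0 1; -0.165 0 -0.10 0 0 0 1; -0.198 0 -0.12 0 0 0 1; -0.231 0 -0.14 0 0 0 1; -0.264 0 -0.16 0 0 0 1; -0.297 0 -0.18 0 0 0 1; -0.33 0 -0.20 0 0 0 1'
python3 -c "
from h import *
p=O-.325*PY; go([p[0],p[1],.045])"
```

```text
time: 1.85
position: [0.3339, 0.2679, 0.3872]
tcp_rot: [-0.51, -0.489, 0.491, 0.51]
contact_force: [1.4, -0.3, 0.2]
width: -0.002
time: 2.68
position: [0.521, -0.0694, 0.3869]
tcp_rot: [-0.509, -0.489, 0.49, 0.512]
contact_force: [-0.1, -0.1, 0.6]
width: 0.0
pos [ 0.521  -0.0694  0.3869] shift [-0.0969  0.3416 -0.0553] rot [-0.0036 -0.0035  0.001 ] F [-0.1  -0.09  0.61] t 2.6833 press [-0.0537 -0.2283  0.3869] w 0.0
```

Move across, then down beside the plate.

```bash
python3 -m inch '-0.033 0 -0.02 0 0 0 1; -0.066 0 -0.04 0 0 0 1; -0.097 0 -0.055 0 0 0 1; -0.097 0.04 -0.055 0 0 0 1; -0.097 0.08 -0.055 0 0 0 1; -0.097 0.12 -0.055 0 0 0 1; -0.097 0.16 -0.055 0 0 0 1; -0.097 0.2 -0.055 0 0 0 1; -0.097 0.2 -0.055 0 0 0 1; -0.097 0.2 -0.055 0 0 0 1'
python3 - <<'E'
from h import *
p=O-.325*PY; go([p[0],p[1],.045])
d=cam("top"); crop(d,180,120,360,250,4,"pics/top2.png")
d=cam("scene"); crop(d,150,100,350,300,3,"pics/s2.png")
E
```

```text
time: 3.52
position: [0.5691, -0.1652, 0.1846]
tcp_rot: [-0.507, -0.488, 0.491, 0.513]
contact_force: [0.5, 0.0, 1.5]
width: -0.001
pos [ 0.5691 -0.1652  0.1846] shift [-0.0033  0.1396 -0.0034] rot [-0.0096 -0.0018  0.0036] F [0.48 0.03 1.49] t 3.5167 press [-0.0021 -0.3222  0.1846] w -0.001
```

View pics/top2.png

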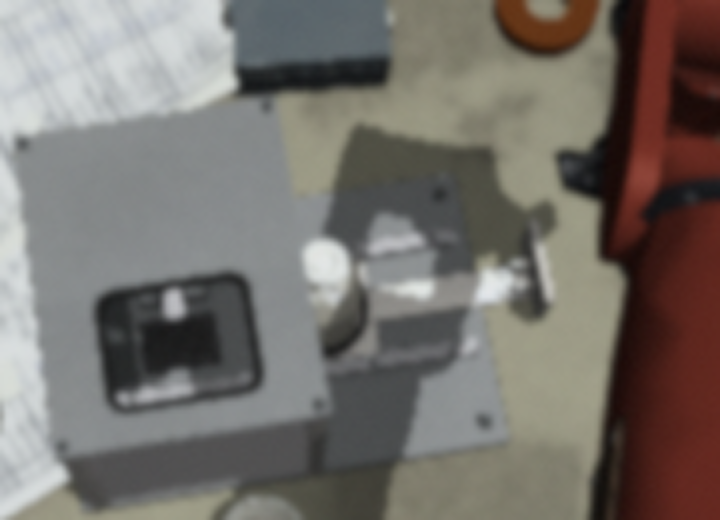

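View pics/s2.png

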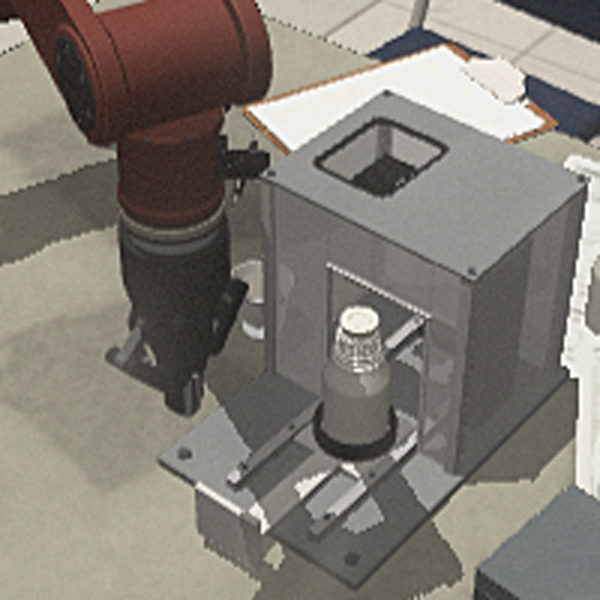

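```bash
python3 - <<'E'
from h import *
d=cam("scene"); P=cloud(d); s=manip.state(); p=s["position"]
A=np.stack([PX,PY,[0,0,1]],1); Q=(P-p)@A
m=(d["depth"]>0)&(abs(Q[...,0])<.06)&(abs(Q[...,1])<.09)
q=Q[m]
for h in np.arange(-.02,.15,.01):
    k=q[(q[:,2]>=h)&(q[:,2]<h+.01)]
    if len(k)>2: print(round(h,3),len(k),"x",k[:,0].min().round(3),k[:,0].max().round(3),"y",k[:,1].min().round(3),k[:,1].max().round(3))
E
```

```text
0.02 13 x 0.003 0.011 y -0.011 0.012
0.03 41 x -0.008 0.012 y -0.014 0.014
0.04 38 x -0.006 0.011 y -0.015 0.012
0.05 33 x 0.002 0.011 y -0.015 0.014
0.06 35 x 0.006 0.013 y -0.03 0.032
0.07 110 x -0.013 0.013 y -0.035 0.04
0.08 85 x -0.016 0.017 y -0.042 0.046
0.09 111 x -0.001 0.018 y -0.05 0.054
0.1 143 x -0.015 0.019 y -0.061 0.06
0.11 192 x -0.013 0.02 y -0.062 0.059
0.12 124 x -0.009 0.021 y -0.049 0.025
0.13 66 x -0.01 0.012 y -0.042 -0.01
0.14 34 x -0.009 0.031 y -0.038 -0.009
```

```bash
python3 - <<'E'
from h import *
d=cam("scene"); s=manip.state(); p=s["position"]; print(p,s["time"])
q=[p+[0,0,z] for z in(0,.019,.04,.1)]; print(proj(d,q))
crop(d,170,180,250,260,8,"pics/s3.png")
E
```

```text
[ 0.5749922  -0.16762618  0.1932797 ] 3.7167
[[212.060272   242.73474117]
 [211.68500723 236.77077098]
 [211.26065743 230.02670734]
 [209.9894644  209.82401893]]
```

View pics/s3.png

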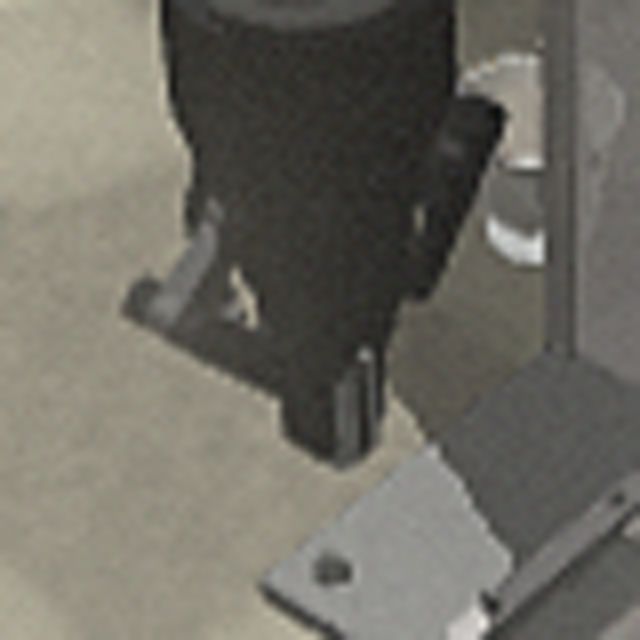

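```bash
python3 -m inch '0 0 0 0 0 0 1; 0 0 0 0 0 0 1; 0 0 0 0 0 0 1; 0 0 0 0 0 0 1';python3 - <<'E'
from h import *
A=np.stack([PX,PY,[0,0,1]],1)
for i in range(3):
    d=cam("scene"); s=manip.state(); p=s["position"]; print(p.round(4),s["time"],s["qvel"].round(3), s["joint_positions"].round(4))
Q=(cloud(d)-p)@A
m=(d["depth"]>0)&(abs(Q[...,0])<.06)&(abs(Q[...,1])<.09)&(Q[...,2]>-.05)
q=Q[m]
for h in np.arange(-.02,.14,.005):
    k=q[(q[:,2]>=h)&(q[:,2]<h+.005)]
    if len(k)>1: print(round(h,3),len(k),"x",k[:,0].min().round(3),k[:,0].max().round(3),"y",k[:,1].min().round(3),k[:,1].max().round(3))
E
```

```text
time: 4.05
position: [0.573, -0.1668, 0.1902]
tcp_rot: [0.51, 0.49, -0.49, -0.509]
contact_force: [-0.1, 0.4, -0.1]
width: -0.001
[ 0.5727 -0.1667  0.1898] 4.1 [0.    0.007 0.004 0.001 0.    0.001] [-0.4009  0.1734  1.7017  0.      1.2656 -1.9329]
[ 0.5726 -0.1667  0.1895] 4.15 [-0.     0.006  0.004 -0.001 -0.001  0.   ] [-0.4009  0.1736  1.7019 -0.      1.2655 -1.9329]
[ 0.5725 -0.1666  0.1893] 4.2 [-0.001  0.003  0.003 -0.001 -0.001  0.   ] [-0.4009  0.1739  1.7021  0.      1.2655 -1.9329]
0.02 2 x 0.005 0.008 y -0.006 -0.006
0.025 9 x 0.007 0.012 y -0.011 0.004
0.03 15 x -0.0 0.011 y -0.013 0.013
0.035 17 x -0.006 0.012 y -0.014 0.014
0.04 24 x -0.005 0.013 y -0.014 0.014
0.045 22 x -0.002 0.012 y -0.013 0.014
0.05 16 x 0.0 0.014 y -0.013 0.015
0.055 16 x 0.004 0.011 y -0.014 0.013
0.06 9 x 0.005 0.013 y -0.015 0.023
0.065 21 x 0.007 0.015 y -0.028 0.03
0.07 44 x -0.012 0.015 y -0.033 0.032
0.075 58 x -0.01 0.015 y -0.037 0.035
0.08 41 x -0.009 0.015 y -0.039 0.04
0.085 46 x -0.013 0.017 y -0.043 0.048
0.09 53 x -0.013 0.019 y -0.048 0.047
0.095 54 x -0.001 0.018 y -0.051 0.052
0.1 54 x 0.002 0.018 y -0.057 0.058
0.105 72 x -0.006 0.018 y -0.061 0.058
0.11 95 x -0.013 0.018 y -0.062 0.061
0.115 99 x -0.013 0.02 y -0.062 0.059
0.12 60 x -0.005 0.021 y -0.052 0.051
0.125 69 x -0.006 0.021 y -0.045 0.017
0.13 42 x -0.007 0.02 y -0.042 0.01
0.135 33 x -0.009 0.013 y -0.042 -0.015
```

The fingertips sit about 17 mm above the reported TCP in the images, so I'll choose heights that are safe either way. Now down beside the plate.

```bash
python3 -m inch '0 0.03 0 0 0 0 1; 0 0.06 0 0 0 0 1; 0 0.09 0 0 0 0 1; 0 0.115 0 0 0 0 1; 0 0.135 0 0 0 0 1; 0 0.15 0 0 0 0 1; 0 0.15 0 0 0 0 1; 0 0.15 0 0 0 0 1; 0 0.15 0 0 0 0 1'
python3 - <<'E'
from h import *
p=O-.178*PY; go([p[0],p[1],.04])
d=cam("scene"); crop(d,150,140,350,320,4,"pics/s4.png")
E
```

```text
time: 4.95
position: [0.5735, -0.1671, 0.0403]
tcp_rot: [0.51, 0.49, -0.49, -0.509]
contact_force: [0.2, -0.6, 0.2]
width: 0.001
pos [ 0.5735 -0.1671  0.0403] shift [0.1459 0.0002 0.0024] rot [ 0.0017 -0.0004 -0.0007] F [ 0.17 -0.57  0.22] t 4.95 press [ 0.0024 -0.3239  0.0403] w 0.001
```

View pics/s4.png

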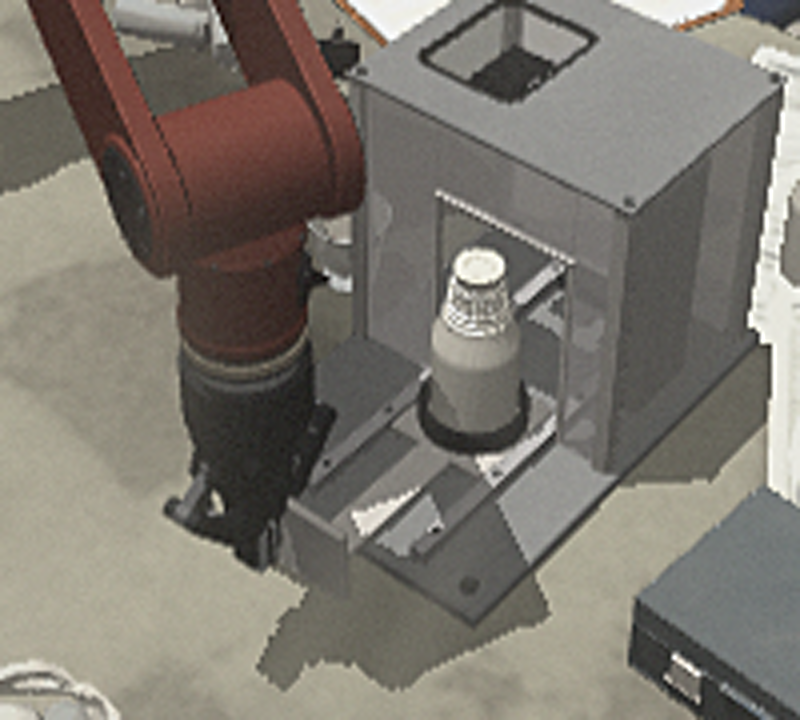

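```bash
python3 - <<'E'
from h import *
A=np.stack([PX,PY,[0,0,1]],1)
for n in("top","scene"):
    d=cam(n); Q=(cloud(d)-O)@A; c=d["color"].astype(int)
    red=(c[...,0]>1.6*c[...,2])&(c[...,0]-c[...,2]>25)&(d["depth"]>0)&(Q[...,0]>-.5)&(abs(Q[...,1]+.3)<.35)
    q=Q[red]
    for h in np.arange(.05,.75,.05):
        k=q[(q[:,2]>=h)&(q[:,2]<h+.05)]
        if len(k)>4: print(n,round(h,2),len(k),"x",k[:,0].min().round(3),k[:,0].max().round(3),"y",k[:,1].min().round(3),k[:,1].max().round(3))
E
```

```text
top 0.3 50 x -0.036 -0.018 y -0.337 -0.296
top 0.35 584 x -0.069 0.048 y -0.386 -0.278
top 0.4 780 x -0.089 0.038 y -0.383 -0.249
top 0.45 813 x -0.153 -0.036 y -0.352 -0.221
top 0.5 718 x -0.201 -0.114 y -0.306 -0.209
top 0.55 1168 x -0.269 -0.163 y -0.291 -0.188
top 0.6 1579 x -0.438 -0.215 y -0.276 0.004
top 0.65 2314 x -0.439 -0.269 y -0.256 0.0
top 0.7 3424 x -0.444 -0.308 y -0.244 -0.006
scene 0.05 16 x -0.5 -0.491 y -0.213 -0.148
scene 0.25 34 x -0.497 0.038 y -0.357 -0.096
scene 0.3 234 x -0.5 0.039 y -0.358 -0.085
scene 0.35 833 x -0.113 0.059 y -0.39 -0.249
scene 0.4 1428 x -0.157 0.047 y -0.385 -0.254
scene 0.45 1144 x -0.189 -0.029 y -0.355 -0.229
scene 0.5 1568 x -0.369 -0.107 y -0.31 -0.043
scene 0.55 1538 x -0.365 -0.157 y -0.296 -0.06
scene 0.6 1573 x -0.341 -0.211 y -0.278 -0.174
scene 0.65 46 x -0.315 -0.269 y -0.259 -0.222
```

Everything clears the guard. Now push slowly along tool +x (press +y).

```bash
python3 -m inch '0.01 0 0.0005 0 0 0 1; 0.018 0 0.001 0 0 0 1; 0.025 0 0.001 0 0 0 1; 0.032 0 0.0015 0 0 0 1; 0.04 0 0.002 0 0 0 1; 0.049 0 0.002 0 0 0 1; 0.058 0 0.002 0 0 0 1; 0.067 0 0.002 0 0 0 1; 0.076 0 0.002 0 0 0 1; 0.085 0 0.002 0 0 0 1' && python3 -m inch '0.008 0 0 0 0 0 1; 0.015 0 0 0 0 0 1; 0.021 0 0 0 0 0 1; 0.026 0 0 0 0 0 1; 0.03 0 0 0 0 0 1; 0.033 0 0 0 0 0 1; 0.033 0 0 0 0 0 1; 0.033 0 0 0 0 0 1'
python3 - <<'E'
from h import *
p=O-.192*PY; go([p[0],p[1],.04])
E
```

```text
time: 5.93
position: [0.5741, -0.0808, 0.0395]
tcp_rot: [0.51, 0.49, -0.49, -0.509]
contact_force: [2.6, -3.9, 1.3]
width: -0.003
time: 6.6
position: [0.5739, -0.0478, 0.0384]
tcp_rot: [-0.509, -0.49, 0.49, 0.511]
contact_force: [0.2, 0.6, -0.6]
width: -0.001
pos [ 0.5739 -0.0478  0.0384] shift [ 0.0127 -0.0016 -0.0018] rot [-0.0026 -0.0005  0.0014] F [ 0.24  0.56 -0.64] t 6.6 press [-0.0018 -0.2047  0.0384] w -0.001
```

```bash
for i in 1; do python3 -m inch '0.002 0 0 0 0 0 1; 0.004 0 0 0 0 0 1; 0.006 0 0 0 0 0 1; 0.008 0 0 0 0 0 1; 0.008 0 0 0 0 0 1'; python3 -m inch '0.001 0 0 0 0 0 1; 0.002 0 0 0 0 0 1; 0.003 0 0 0 0 0 1'; python3 -m inch '0.001 0 0 0 0 0 1; 0.002 0 0 0 0 0 1; 0.003 0 0 0 0 0 1';  done
python3 - <<'E'
from h import *
p=O-.192*PY; go([p[0],p[1],.04])
d=cam("scene"); crop(d,190,120,350,300,4,"pics/s5.png")
E
```

```text
time: 7.02
position: [0.5748, -0.0402, 0.0387]
tcp_rot: [-0.509, -0.49, 0.49, 0.51]
contact_force: [-0.6, -1.4, 0.2]
width: 0.001
time: 7.27
position: [0.5754, -0.0377, 0.0392]
tcp_rot: [-0.51, -0.49, 0.49, 0.51]
contact_force: [-1.7, -2.2, -1.4]
width: 0.002
time: 7.52
position: [0.5756, -0.0346, 0.0392]
tcp_rot: [-0.51, -0.49, 0.49, 0.51]
contact_force: [-0.8, -2.5, -0.8]
width: -0.002
pos [ 0.5756 -0.0346  0.0392] shift [-0.0005 -0.0008 -0.0006] rot [-0.0002 -0.0004 -0.    ] F [-0.76 -2.47 -0.76] t 7.5167 press [-0.0006 -0.1915  0.0392] w -0.002
```

View pics/s5.png

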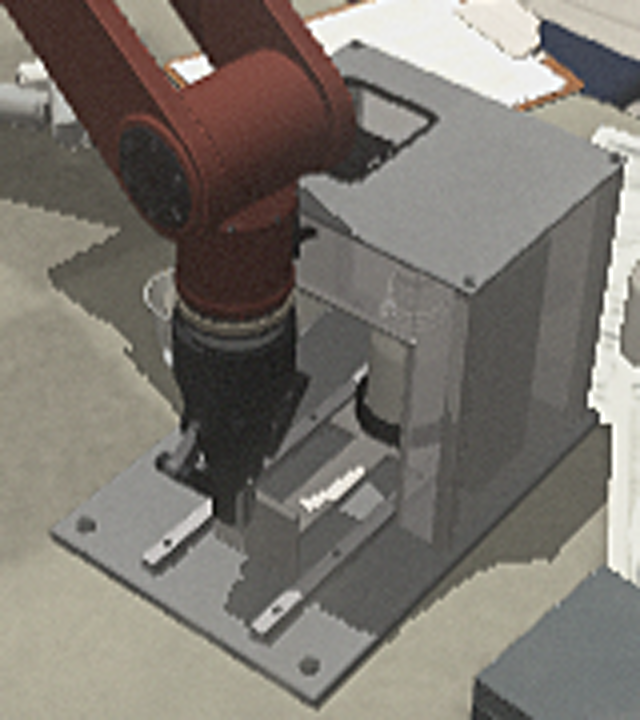

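Nearly home, with no hard stop yet. I'll keep creeping until the force rises.

```bash
python3 -m inch '0.001 0 0 0 0 0 1; 0.002 0 0 0 0 0 1; 0.002 0 0 0 0 0 1';python3 -m inch '0.001 0 0 0 0 0 1; 0.002 0 0 0 0 0 1; 0.002 0 0 0 0 0 1'; python3 -m inch '0.001 0 0 0 0 0 1; 0.002 0 0 0 0 0 1; 0.002 0 0 0 0 0 1'
```

```text
time: 7.82
position: [0.5756, -0.0344, 0.0393]
tcp_rot: [0.51, 0.49, -0.491, -0.509]
contact_force: [-1.2, -7.4, -0.9]
width: 0.0
time: 8.07
position: [0.5756, -0.0344, 0.0393]
tcp_rot: [0.511, 0.489, -0.492, -0.508]
contact_force: [-2.0, -12.0, -1.7]
width: -0.003
time: 8.32
position: [0.5757, -0.0344, 0.0394]
tcp_rot: [0.511, 0.488, -0.493, -0.507]
contact_force: [-2.9, -16.3, -1.1]
width: 0.003
```

Hard stop reached: the force rose to 16 N with no motion, and the face is at press y of about -0.177. Back off and rise.

```bash
python3 -m inch '-0.01 0 0 0 0 0 1; -0.03 0 0 0 0 0 1; -0.055 0 0 0 0 0 1; -0.06 -0.03 0 0 0 0 1; -0.06 -0.07 0 0 0 0 1; -0.06 -0.11 0 0 0 0 1; -0.06 -0.15 0 0 0 0 1; -0.06 -0.19 0 0 0 0 1; -0.06 -0.23 0 0 0 0 1; -0.06 -0.27 0 0 0 0 1' && python3 -m inch '0 -0.02 0 0 0 0 1; 0 -0.03 0 0 0 0 1; 0 -0.03 0 0 0 0 1'
python3 - <<'E'
from h import *
w=WIN+.004*PX; go([w[0],w[1],.32])
d=cam("scene"); crop(d,190,120,350,300,4,"pics/s6.png")
E
```

```text
time: 9.15
position: [0.5739, -0.0876, 0.3121]
tcp_rot: [0.51, 0.491, -0.489, -0.509]
contact_force: [0.6, -1.0, -0.4]
width: -0.004
time: 9.4
position: [0.5754, -0.0884, 0.3432]
tcp_rot: [0.511, 0.492, -0.489, -0.507]
contact_force: [0.3, -0.1, -0.4]
width: 0.001
pos [ 0.5754 -0.0884  0.3432] shift [0.2448 0.0227 0.0598] rot [ 0.0075  0.0001 -0.0003] F [ 0.29 -0.14 -0.35] t 9.4 press [ 0.0013 -0.2452  0.3432] w 0.001
```

View pics/s6.png

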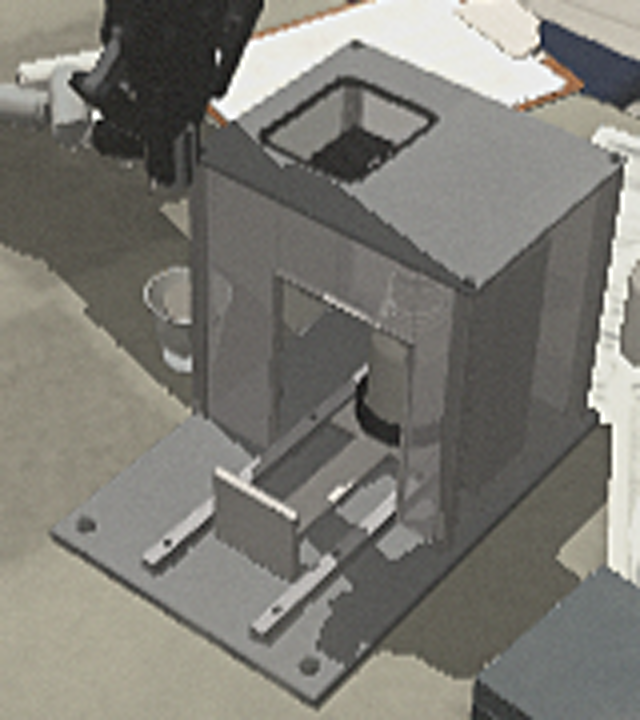

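The plate is at the right place and stayed there, and the bottle stands upright inside the guard. Now over the window at TCP z of about 0.32–0.34.

```bash
python3 -m inch '0.03 0 0.008 0 0 0 1; 0.06 0 0.015 0 0 0 1; 0.09 0 0.022 0 0 0 1; 0.12 0 0.03 0 0 0 1; 0.15 0 0.037 0 0 0 1; 0.18 0 0.044 0 0 0 1; 0.21 0 0.051 0 0 0 1; 0.23 0 0.057 0 0 0 1; 0.24 0 0.0595 0 0 0 1; 0.245 0 0.0595 0 0 0 1' && python3 -m inch '0 0 0 0 0 0 1; 0 0 0 0 0 0 1; 0 0 0 0 0 0 1; 0 0 0 0 0 0 1; 0 0 0 0 0 0 1; 0 0 0 0 0 0 1'
python3 - <<'E'
from h import *
w=WIN+.004*PX; go([w[0],w[1],.27])
d=cam("scene"); crop(d,190,60,350,220,4,"pics/s7.png")
p=manip.state()["position"]; A=np.stack([PX,PY,[0,0,1]],1); Q=(cloud(d)-p)@A
m=(d["depth"]>0)&(abs(Q[...,0])<.04)&(abs(Q[...,1])<.05)&(Q[...,2]>-.05)
q=Q[m]
for h in np.arange(-.03,.07,.005):
    k=q[(q[:,2]>=h)&(q[:,2]<h+.005)]
    if len(k)>1: print(round(h,3),len(k),k[:,:2].min(0).round(3),k[:,:2].max(0).round(3))
E
```

```text
time: 10.28
position: [0.5219, 0.1598, 0.3362]
tcp_rot: [-0.508, -0.489, 0.492, 0.51]
contact_force: [0.0, 0.6, 0.1]
width: 0.001
time: 10.78
position: [0.5239, 0.1578, 0.3393]
tcp_rot: [0.51, 0.49, -0.49, -0.51]
contact_force: [0.5, 0.3, -0.7]
width: -0.003
pos [0.5239 0.1578 0.3393] shift [ 0.0008  0.0693 -0.0013] rot [ 0.0002 -0.0017 -0.0001] F [ 0.48  0.3  -0.72] t 10.7833 press [-0.0596 -0.0012  0.3393] w -0.003
0.02 5 [-0.004 -0.008] [0.01  0.002]
0.025 10 [-0.007 -0.011] [0.012 0.004]
0.03 16 [-0.005 -0.014] [0.012 0.004]
0.035 16 [-0.004 -0.017] [0.011 0.01 ]
0.04 21 [-0.005 -0.016] [0.011 0.009]
0.045 19 [-0.005 -0.015] [0.012 0.007]
0.05 20 [-0.003 -0.016] [0.013 0.006]
0.055 16 [-0.007 -0.017] [0.012 0.006]
0.06 11 [ 0.007 -0.015] [0.013 0.012]
0.065 18 [-0.009 -0.028] [0.014 0.031]
```

View pics/s7.png

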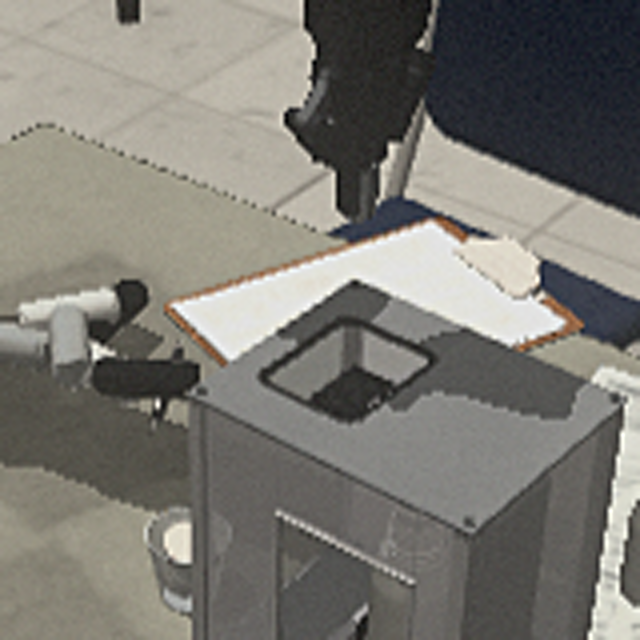

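```bash
python3 -m inch '0 0.015 0 0 0 0 1; 0 0.035 -0.0005 0 0 0 1; 0 0.055 -0.001 0 0 0 1; 0 0.07 -0.001 0 0 0 1; 0 0.08 -0.001 0 0 0 1; 0 0.085 -0.001 0 0 0 1; 0 0.085 -0.001 0 0 0 1; 0 0.085 -0.001 0 0 0 1; 0 0.085 -0.001 0 0 0 1; 0 0.085 -0.001 0 0 0 1'
python3 - <<'E'
from h import *
w=WIN+.004*PX; go([w[0],w[1],.21])
for n,b in (("scene",(230,110,330,190)),("top",(190,160,290,240))):
    d=cam(n); crop(d,*b,6,f"pics/{n}8.png")
E
```

```text
time: 11.67
position: [0.5255, 0.1586, 0.2557]
tcp_rot: [0.51, 0.491, -0.489, -0.509]
contact_force: [-0.6, 1.1, -0.3]
width: -0.003
pos [0.5255 0.1586 0.2557] shift [-0.0001  0.0457  0.0004] rot [ 0.0026 -0.0004  0.0006] F [-0.55  1.11 -0.27] t 11.6667 press [-0.058  -0.0003  0.2557] w -0.003
```

View pics/scene8.png

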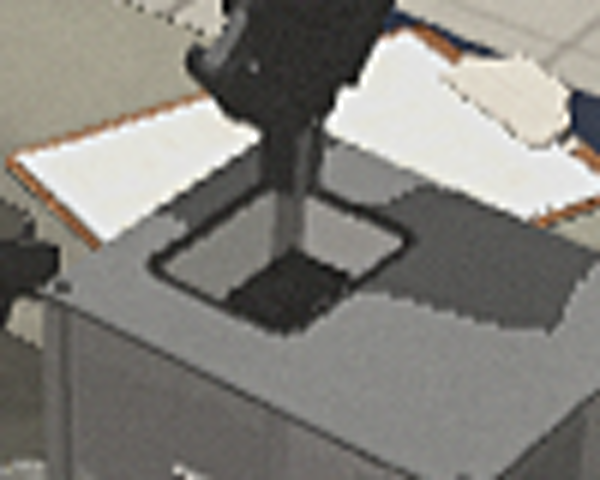

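View pics/top8.png

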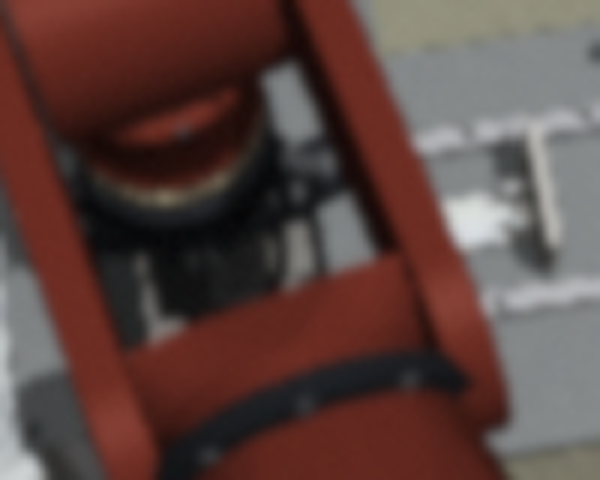

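The tip hangs above the middle of the window at about (278,142) in the scene view. Now descend slowly to the paddle.

```bash
python3 -m inch '0 0.006 0 0 0 0 1; 0 0.012 0 0 0 0 1; 0 0.018 0 0 0 0 1; 0 0.024 0 0 0 0 1; 0 0.028 0 0 0 0 1; 0 0.032 0 0 0 0 1; 0 0.034 0 0 0 0 1; 0 0.034 0 0 0 0 1'; python3 -m inch '0 0.003 0 0 0 0 1; 0 0.006 0 0 0 0 1; 0 0.009 0 0 0 0 1; 0 0.012 0 0 0 0 1; 0 0.012 0 0 0 0 1'
python3 - <<'E'
from h import *
w=WIN+.004*PX; go([w[0],w[1],.21])
d=cam("scene"); crop(d,230,110,330,190,6,f"pics/s9.png")
E
```

```text
time: 12.43
position: [0.5241, 0.1584, 0.2194]
tcp_rot: [-0.509, -0.49, 0.491, 0.51]
contact_force: [0.0, -0.9, 0.3]
width: 0.003
time: 12.85
position: [0.524, 0.1583, 0.2073]
tcp_rot: [-0.509, -0.49, 0.491, 0.51]
contact_force: [-0.6, -0.9, -0.9]
width: 0.005
pos [0.524  0.1583 0.2073] shift [ 0.0003 -0.0027 -0.0012] rot [-0.0014 -0.0004 -0.0003] F [-0.58 -0.94 -0.9 ] t 12.85 press [-0.0595 -0.0007  0.2073] w 0.005
```

View pics/s9.png

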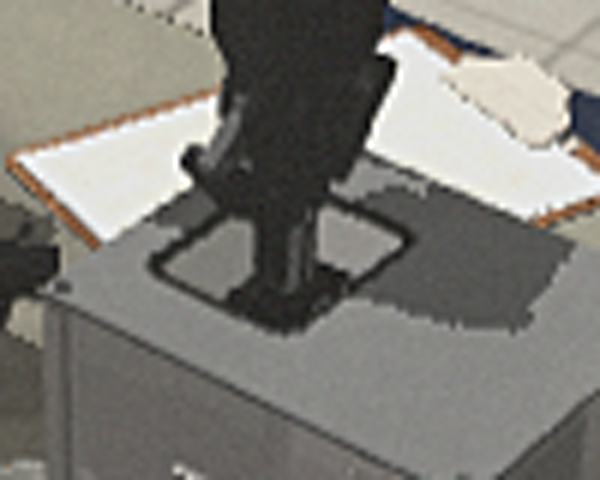

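```bash
python3 -m inch '0 0.003 0 0 0 0 1; 0 0.006 0 0 0 0 1; 0 0.008 0 0 0 0 1; 0 0.008 0 0 0 0 1'; python3 -m inch '0 0.003 0 0 0 0 1; 0 0.006 0 0 0 0 1; 0 0.006 0 0 0 0 1;0 0.006 0 0 0 0 1'; python3 -m inch '0 0.002 0 0 0 0 1; 0 0.004 0 0 0 0 1; 0 0.004 0 0 0 0 1'
```

```text
time: 13.23
position: [0.5249, 0.1586, 0.2002]
tcp_rot: [0.51, 0.49, -0.49, -0.509]
contact_force: [0.3, -0.4, 2.4]
width: 0.003
time: 13.57
position: [0.525, 0.1585, 0.1944]
tcp_rot: [0.51, 0.491, -0.49, -0.509]
contact_force: [1.1, -0.1, 2.3]
width: 0.003
time: 13.82
position: [0.5253, 0.1585, 0.1905]
tcp_rot: [0.51, 0.491, -0.49, -0.509]
contact_force: [1.4, -0.5, 3.8]
width: -0.002
```

```bash
python3 -m inch '0 0.002 0 0 0 0 1; 0 0.004 0 0 0 0 1; 0 0.004 0 0 0 0 1'; python3 -m inch '0 0.002 0 0 0 0 1; 0 0.003 0 0 0 0 1; 0 0.003 0 0 0 0 1'; python3 -c "
from h import *
d=cam('scene'); crop(d,230,110,330,190,6,f'pics/s10.png')"
```

```text
time: 14.07
position: [0.5256, 0.1585, 0.1867]
tcp_rot: [0.51, 0.491, -0.489, -0.509]
contact_force: [1.7, 0.4, 3.4]
width: 0.001
time: 14.32
position: [0.5259, 0.1585, 0.1853]
tcp_rot: [0.51, 0.491, -0.489, -0.509]
contact_force: [0.3, 0.5, 8.6]
width: -0.0
```

View pics/s10.png

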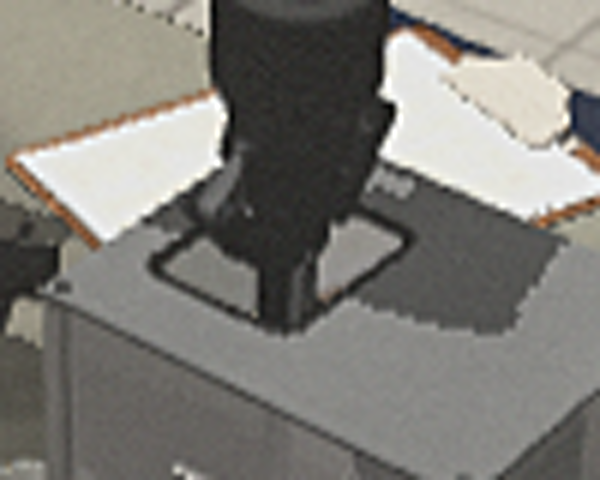

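```bash
python3 -m inch '0 0.0015 0 0 0 0 1; 0 0.003 0 0 0 0 1; 0 0.003 0 0 0 0 1'; python3 -m inch '0 0.0015 0 0 0 0 1; 0 0.002 0 0 0 0 1; 0 0.002 0 0 0 0 1'
```

```text
time: 14.62
position: [0.5261, 0.1586, 0.1845]
tcp_rot: [0.51, 0.491, -0.489, -0.509]
contact_force: [-4.6, -0.7, 17.1]
width: 0.002
time: 14.87
position: [0.5262, 0.1586, 0.184]
tcp_rot: [0.51, 0.491, -0.489, -0.509]
contact_force: [-6.2, -1.0, 23.2]
width: -0.001
```

Hard stop: 23 N with no further travel, after about 21 mm of stroke from first contact. Withdraw straight up.

```bash
python3 -m inch '0 -0.008 0 0 0 0 1; 0 -0.014 0 0 0 0 1; 0 -0.022 0 0 0 0 1; 0 -0.032 0 0 0 0 1; 0 -0.042 0 0 0 0 1; 0 -0.055 0 0 0 0 1; 0 -0.075 0 0 0 0 1; 0 -0.1 0 0 0 0 1; 0 -0.13 0 0 0 0 1; 0 -0.16 0 0 0 0 1' && python3 -m inch '-0.03 0 0 0 0 0 1; -0.07 0 0 0 0 0 1; -0.11 0 0 0 0 0 1; -0.15 0 0 0 0 0 1; -0.19 0 0 0 0 0 1; -0.23 0 0 0 0 0 1; -0.27 0 0 0 0 0 1; -0.30 0 0 0 0 0 1; -0.30 0 0 0 0 0 1; -0.30 0 0 0 0 0 1'
python3 - <<'E'
from h import *
for n,b in (("scene",(190,100,350,300)),("top",(180,140,330,250))):
    d=cam(n); crop(d,*b,4 if n=="scene" else 5,f"pics/{n}11.png")
    A=np.stack([PX,PY,[0,0,1]],1); Q=(cloud(d)-O)@A
    k=(d["depth"]>0)&(abs(Q[...,0]+.0587)<.012)&(abs(Q[...,1])<.02)&(Q[...,2]<.26); print(n,k.sum(),np.median(Q[k],0))
    k=(d["depth"]>0)&(abs(Q[...,0])<.03)&(abs(Q[...,1]+.19)<.05)&(Q[...,2]>.04)&(Q[...,2]<.09); print(n,k.sum(),np.median(Q[k],0))
E
```

```text
time: 15.7
position: [0.5234, 0.1583, 0.3388]
tcp_rot: [-0.509, -0.489, 0.491, 0.51]
contact_force: [0.4, 0.1, -0.1]
width: -0.002
time: 16.53
position: [0.5123, -0.1426, 0.338]
tcp_rot: [-0.51, -0.489, 0.489, 0.511]
contact_force: [-0.3, 0.8, 0.4]
width: 0.002
scene 126 [-0.05994032 -0.00106028  0.22804399]
scene 210 [ 0.00087827 -0.1767935   0.06262481]
top 144 [-0.05754699  0.00085483  0.22666471]
top 79 [ 0.00062112 -0.17121031  0.07148565]
```

View pics/scene11.png

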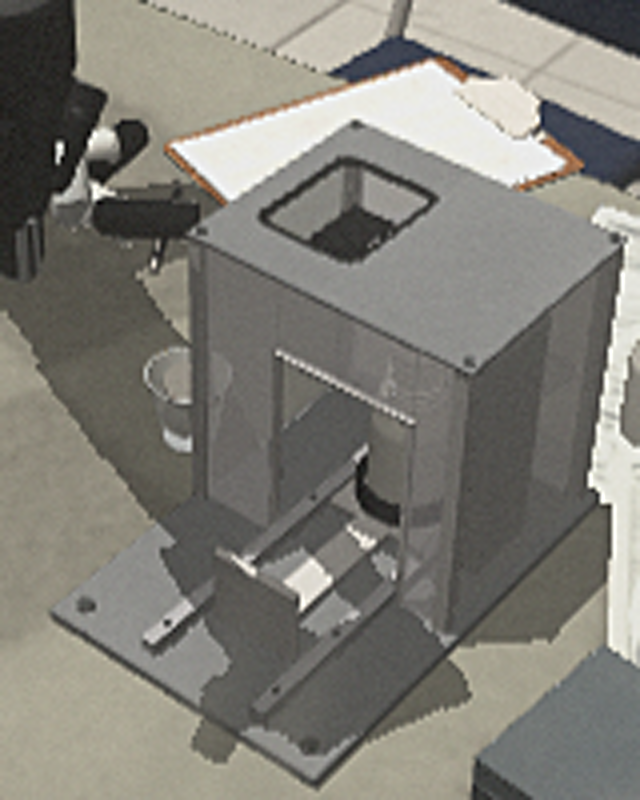

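View pics/top11.png

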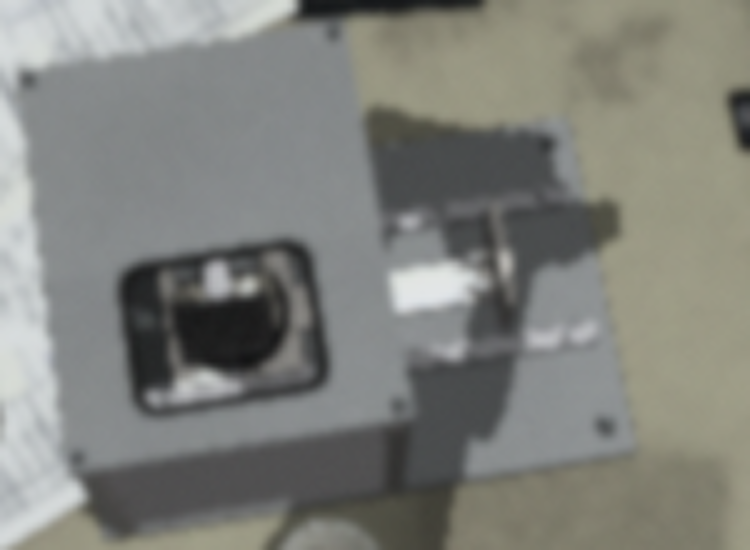

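The paddle is back up at z of about 0.228, the plate is home (y about -0.177), and the bottle and cup are standing. Handing in.

```bash
python3 -m inch '0 0 0 0 0 0 1; 0 0 0 0 0 0 1; 0 0 0 0 0 0 1; 0 0 0 0 0 0 1'; python3 -c "
from plant import manip
print(manip.close_job())"
```

```text
time: 16.97
position: [0.5131, -0.1404, 0.3383]
tcp_rot: [0.509, 0.491, -0.491, -0.509]
contact_force: [-0.6, -0.1, -1.0]
width: 0.002
the job is handed in; nothing more can be done
None
```

I pushed the shuttle home with the shut fingers, pressed the paddle down through the window to its hard stop, withdrew and handed the job in at about 17 s. `close_job()` gives no verdict, so the result below rests on my own readings.

- **Shuttle:** it met its stop at 16 N with no further motion. The push face worked out at about y = -0.177 in the press frame. The last scene view agreed. The top view's depth gave -0.171, but that median takes in the plate's thickness, so I trusted the other two.
- **Plug:** I could not see it, so I infer that it is home. The paddle travelled about 21 mm from first contact and then stopped hard at 23 N, as the description says it should.
- **Lever:** after I withdrew, the paddle measured z = 0.227–0.228, which is its rest height.
- **Bottle and bystanders:** the bottle stood in its nest in the last view, and the cup looked undisturbed. I did not re-measure the two closed bottles, but the arm never went near them.
- **Guard:** there was no sign of contact in the forces or the pictures.
- **Disagreement:** the fingertips looked about 17–22 mm above the reported TCP, so I judged contact by force rather than by TCP height.

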